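# Hold a resin specimen block square in the corner of the registration plate

### The arm

A 6-joint arm with a two-finger parallel gripper is mounted at the origin on the work surface. World frame = base frame: x ahead of the robot, y to its left, z up, the work surface at z = 0. Lengths are in m, angles in rad, forces in N, time in s.
With the tool pointing down it reaches from about 0.225 to 0.875 m from the base axis. Payload 3.4 kg.
Tool frame: the origin (TCP) lies at the very end of the fingers, on their centre line; the grasp point (between the pads) lies 19 mm behind it; z points along the fingers, y is the direction in which the jaws open and shut (so a half turn about z gives the same grasp; the last joint's range is limited). The gripper opens to 85 mm and grips with 20 to 120 N. Pads are 22 mm wide; open, the fingers measure 114 mm over their backs; the gripper's body (76 mm by 85 mm) begins 54 mm behind the grasp point. The pads swing forward as they close: fully open they stand 13 mm farther back than shut.
Start: joints at [-1.246, 0.276, 1.505, -0, 1.361, -0.121], TCP at [0.248, -0.519, 0.231] pointing down, gripper open.
Joint ranges: [-2.89, 2.89], [-0.75, 2.08], [0.22, 2.7], [-1.18, 4.32], [0.11, 2.71], [-2.7, 2.7]. Speed limits (rad/s): [2.57, 2.57, 3.14, 3.14, 3.14, 3.14].

### API

Orientations are given as a unit quaternion [w, x, y, z].
In Python, from rig import get_state, get_image, camera_model, sign_off gives the robot as it stands. The module is installed in compiled form; this text tells all that it offers.
- The arm moves only by the tool drive_tool, never from a script. Its argument "motion" is text: rows parted by semicolons, each of 7 numbers parted by spaces: the turn, a rotation vector about the tool's x, y, z in degrees, then the shift along the tool's x, y, z in m, then the opening in per cent of the stroke, from 0 (shut) to 100 (fully open). In form: wx wy wz tx ty tz hand; .... A call has 1 to 12 rows; each row shifts and turns the pose as measured when the row begins, along the tool's axes as they then stand; what a row does not reach is not made up. A row lasts 1/8 s, in which the tool goes at most 62.5 mm and 10.7 degrees, less where a joint would pass 70% of its speed; a pose out of reach is approached as far as the arm can. A call is refused whole if a number of a shift passes 0.0625 or a number of a turn 10.7, either way. A call with a gripper value outside its range is refused whole. The fingers move at their own pace and stop on an object; "newtons" is the grip in N (left out, the last holds). Time passes only in rows, so rows that do not move let the fingers close. It gives the time, the measured TCP pose, the force and the opening at its end, in the units of the state.
- get_state(): the state, without advancing time (a new reading comes with each control period).
- get_image(name): name is "side" or "top" or "wrist"; returns (picture, depth): 384x512x3 uint8, red, green, blue; 384x512 float32, m along the optical axis (not along the pixel's ray), 0 where there is no reading.
- camera_model(name): a dict with "camera_matrix" (3x3 intrinsics, pixels), "cam_to_world" (4x4, takes a point from camera to world coordinates); the wrist camera has in their place "T_tool_cam" (4x4, takes a point from camera to tool coordinates, whose origin is the TCP and whose axes are the flange's). Camera axes: x right, y up, looking along -z (the intrinsics and any distortion apply to the point x, -y, -z); pixel columns grow to the right and rows downward; lengths in m; the calibration is good to about 2 mm. A picture is of the moment at which its call begins: read the wrist's pose just before it. camera_model takes no time and is no camera call.
- sign_off(): hands the job in, once; it reports no verdict.
The state is a dict: "clock": time; "qpos": joint angles; "qd": joint speeds; "effort": joint torques, N m; "position": TCP position; "ee_rot": TCP orientation; "contact_force": force on the tool from outside, world axes, zero at the start; "moment": the same for the moment, N m; "width": finger opening in m.
Only numpy, scipy, OpenCV 4.12 (cv2) and the standard library are available. Lean on these libraries where they do the work, as an engineer would, in place of code of your own. Each camera call takes 0.05 s, during which the arm holds its last target.

### The job

Pick up the tall resin specimen block gently (it is brittle: grip it lightly and push softly), lift it across and set it down flat on the open part of the steel registration plate, clear of the two stop bars. Then slide it into the corner, its long side flat along the longer bar and its end against the shorter bar, so that both sprung bars are pushed back a few millimetres at once, and finish while still holding it pressed there, flat on the plate, for its picture. Leave the other things on the bench where they are.

Things in the scene. Friction and masses are not known exactly. Their poses are not given: they have to be found in the camera images.
- block_center (a point): centre, half-way up, of the loose tall resin block: 64 mm along its x, 36 mm along its y, 60 mm tall (z), honey-coloured with a dark rock face on top, about 0.17 kg; the other resin mounts are at most 30 mm tall. It stands upright on the bench. Gripped across its 36 mm width at its centre or a little higher, the fingers pass over the stop bars
- block: the same tall block; origin at the centre of its underside, axes as above. Brittle: 12 N of grip by each finger is plenty, a total above 60 N over both fingers breaks it, and so does a push of more than 25 N against a bar
- plate: fixed steel registration plate, 200 mm along its x, 180 mm along its y, 15 mm thick, flat on the bench; polished, the block slides easily on it; origin at the centre of its underside, z up; its yaw varies. On it lie two low aluminium stop bars, all their parts at most 9 mm above its top: the shorter near its +x edge, the longer near its +y edge; the -x, -y part is open
- corner (a point): the point on the plate's top where the inner faces of the two unpressed bars would meet: 60 mm along +x and 50 mm along +y from the plate's origin, 15 mm above its underside; axes parallel to the plate's
- far_stop (a joint): travel of the shorter bar (105 mm long, along the plate's y from 63 mm on the -y side of the plate's origin to 42 mm on the +y side): 0 m when free, grows as it is pushed along the plate's +x, at most 0.010; a spring of 1.2 N per mm
- side_stop (a joint): travel of the longer bar (135 mm long, along the plate's x from 82 mm on the -x side of the plate's origin to 53 mm on the +x side): 0 m when free, grows as it is pushed along the plate's +y, at most 0.010; a spring of 1.2 N per mm
- slab: loose bystander to be left alone: low resin slab lying flat, 64 x 36 x 20 mm; origin at the centre of its underside
- puck: loose bystander to be left alone: round resin mount, diameter 40, 30 mm tall; origin at the centre of its underside
- bowl: loose bystander to be left alone: steel bowl, 100 mm across, 55 mm tall; origin at the centre of its underside
- dropper: loose bystander to be left alone: dropper bottle, diameter 28, 70 mm tall; origin at the centre of its underside
- dish: loose bystander to be left alone: shallow glass dish, 90 mm across, 15 mm tall; origin at the centre of its underside
- slidebox: loose bystander to be left alone: black and white box for slides, 87 x 34 x 36 mm; origin at the centre of its underside
- beaker: loose bystander to be left alone: glass beaker, 68 mm across, 90 mm tall; origin at the centre of its underside

How it is judged:
By the outcome, as a careful person would: the job done as asked, in the order asked, and still so for the second after the job is handed in, while the arm keeps its last pose, push and grip.
It also fails if it takes over 53 s, if anything falls off the work surface, if the arm or the gripper's body presses on something with over 40 N, if the wrist force passes 120 N, or if a joint passes its speed limit or range.

## Working session

There is one attempt and no reset: what is moved stays moved. The work goes in short steps, Python scripts to look and compute and a tool call to move; the robot and the scene stay as the last step left them, time stands still between calls to the robot, and variables do not carry over. Pictures are saved under pics/ and viewed, and the job is handed in when it is done.

Besides the shell and the picture viewer there is one more tool, called after ">>>" as name(argument=value, ...) on one line, values as JSON. drive_tool: Moves the arm, as the interface text tells. Its arguments: {"type":"object","properties":{"motion":{"type":"string"},"newtons":{"type":"number"}},"required":["motion"]}

```bash
mkdir -p pics
python3 - <<'E'
from rig import *
import cv2,numpy as np
print(get_state())
for n in["top","side"]:
    im,d=get_image(n); np.savez(f"{n}0.npz",im=im,d=d)
    cv2.imwrite(f"pics/{n}0.png",cv2.resize(im[:,:,::-1],(800,600),interpolation=cv2.INTER_CUBIC))
    m=camera_model(n);print(n,m)
print(camera_model("wrist"))
E
```

```text
{'clock': 0.0, 'qpos': array([-1.24603376e+00,  2.76602685e-01,  1.50613180e+00,  7.36972755e-06,
        1.36070226e+00, -1.21000043e-01]), 'qd': array([-0.00027895,  0.00036313,  0.0004852 , -0.00054298,  0.00040999,
       -0.00094701]), 'effort': array([-2.36487234e-03, -4.16775334e+01, -2.45804143e+01, -1.33275153e-04,
        1.13292964e-02, -8.79111866e-06]), 'position': array([ 0.24773684, -0.5183095 ,  0.23043586]), 'ee_rot': array([-9.17633452e-04,  9.75264370e-01,  2.21039723e-01, -9.01925595e-05]), 'contact_force': array([-0.07888227,  0.34330137, -1.34417271]), 'moment': array([-0.00136415,  0.0130284 , -0.04129395]), 'width': 0.08531070807532991}
top {'camera_matrix': array([[365.63657513,   0.        , 256.52597244],
       [  0.        , 365.63657513, 188.5521602 ],
       [  0.        ,   0.        ,   1.        ]]), 'cam_to_world': array([[ 0.02727715,  0.98397469, -0.17620941,  0.40584402],
       [-0.99939947,  0.03061222,  0.01623569, -0.0798556 ],
       [ 0.02136967,  0.17566073,  0.9842188 ,  0.8406292 ],
       [ 0.        ,  0.        ,  0.        ,  1.     
[... 276 characters left out ...]
872399, -0.54600957,  0.8000062 ,  0.72748504],
       [ 0.02239766,  0.82249939,  0.56832482,  0.61252534],
       [ 0.        ,  0.        ,  0.        ,  1.        ]])}
{'camera_matrix': array([[344.12676785,   0.        , 263.03217472],
       [  0.        , 344.12676785, 192.22274111],
       [  0.        ,   0.        ,   1.        ]]), 'T_tool_cam': array([[-9.39663688e-04,  9.54722906e-01,  2.97495023e-01,
         7.73803699e-02],
       [ 9.99997897e-01,  1.43939977e-03, -1.46075122e-03,
        -3.93304271e-04],
       [-1.82282692e-03,  2.97493025e-01, -9.54722251e-01,
        -1.42526935e-01],
       [ 0.00000000e+00,  0.00000000e+00,  0.00000000e+00,
         1.00000000e+00]])}
```

View pics/top0.png

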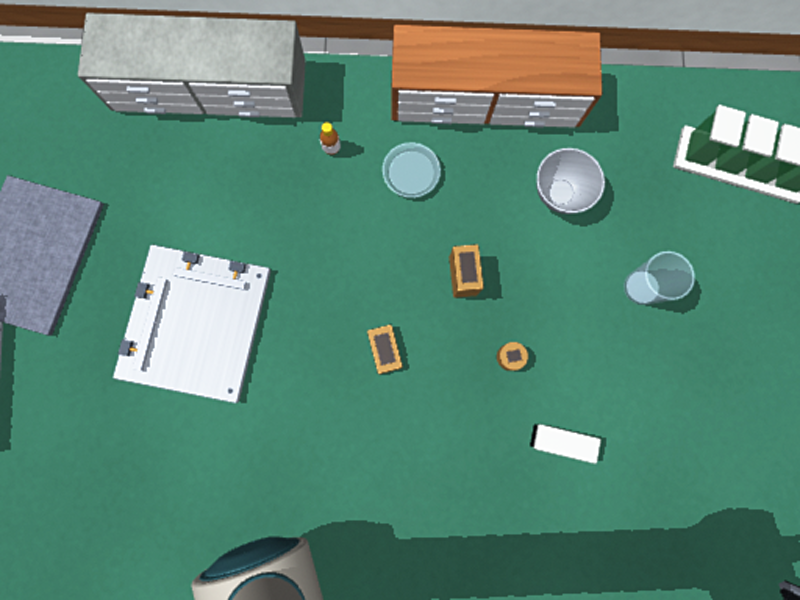

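View pics/side0.png

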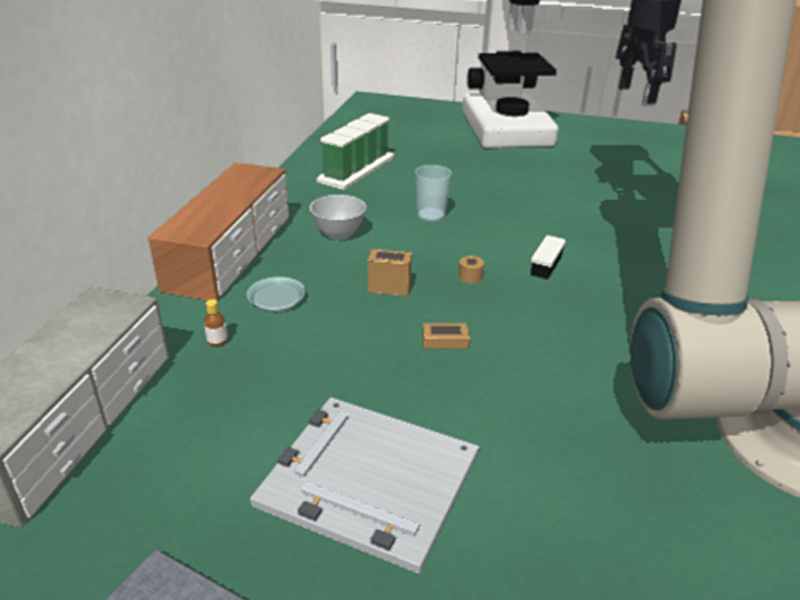

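```bash
cat > h.py <<'E'
import numpy as np,cv2
from rig import camera_model
def ray(n,u,v,z):
    m=camera_model(n);K=m["camera_matrix"];T=m["cam_to_world"]
    d=T[:3,:3]@np.array([(u-K[0,2])/K[0,0],-(v-K[1,2])/K[1,1],-1.]);o=T[:3,3]
    return o+d*(z-o[2])/d[2]
def cloud(n,d):
    m=camera_model(n);K=m["camera_matrix"];T=m["cam_to_world"]
    v,u=np.mgrid[:d.shape[0],:d.shape[1]]
    p=np.stack([(u-K[0,2])/K[0,0]*d,-(v-K[1,2])/K[1,1]*d,-d],-1)
    return p@T[:3,:3].T+T[:3,3]
E
python3 - <<'E'
from h import *
im=np.load("top0.npz")["im"];d=np.load("top0.npz")["d"]
P=cloud("top",d)
def rep(mask,name):
    p=P[mask];print(name,len(p),p.mean(0),p[:,2].std())
    r=cv2.minAreaRect((p[:,:2]*1000).astype(np.float32));print(r)
# block region pixels
s=.64
for nm,(x0,x1,y0,y1),(za,zb) in [("block",(440,500,235,305),(.05,.075)),("slab",(360,410,315,385),(.014,.03)),("plate",(105,280,235,410),(.009,.02))]:
    m=np.zeros(d.shape,bool);m[int(y0*s):int(y1*s),int(x0*s):int(x1*s)]=1
    rep(m&(P[...,2]>za)&(P[...,2]<zb)&(d>0),nm)
for nm,(a,b,c,e) in {"A":(65,180,150,265),"B":(270,320,145,200)}.items():
    c0=im[c:e,a:b,::-1];f=5 if nm=="A" else 10
    cv2.imwrite(f"pics/c{nm}.png",cv2.resize(c0,None,fx=f,fy=f,interpolation=cv2.INTER_CUBIC))
sd=np.load("side0.npz")["im"][250:370,155:310,::-1]
cv2.imwrite("pics/cS.png",cv2.resize(sd,None,fx=5,fy=5,interpolation=cv2.INTER_CUBIC))
E
```

```text
block 484 [ 0.58726975 -0.18462693  0.05945451] 0.0019150037793619176
((588.8224487304688, -185.04507446289062), (64.87895202636719, 36.25860595703125), 6.790220260620117)
slab 458 [ 0.4739388  -0.07135292  0.0197574 ] 0.0014440423565074338
((474.13330078125, -71.30848693847656), (63.98579025268555, 35.93165969848633), 16.13168716430664)
plate 6185 [0.49841288 0.2032777  0.01447937] 0.0015127677401835823
((505.4478454589844, 207.61163330078125), (181.0684356689453, 200.01870727539062), 80.48687744140625)
```

View pics/cA.png

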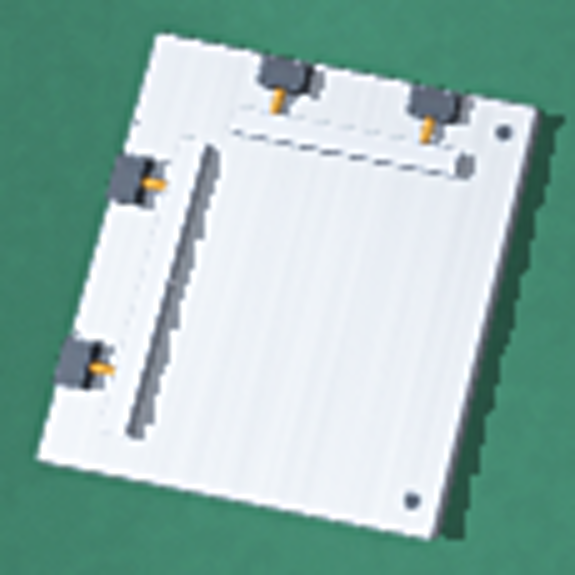

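View pics/cB.png

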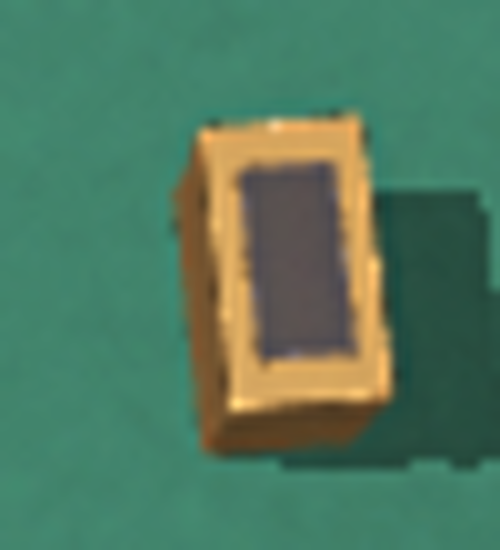

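View pics/cS.png

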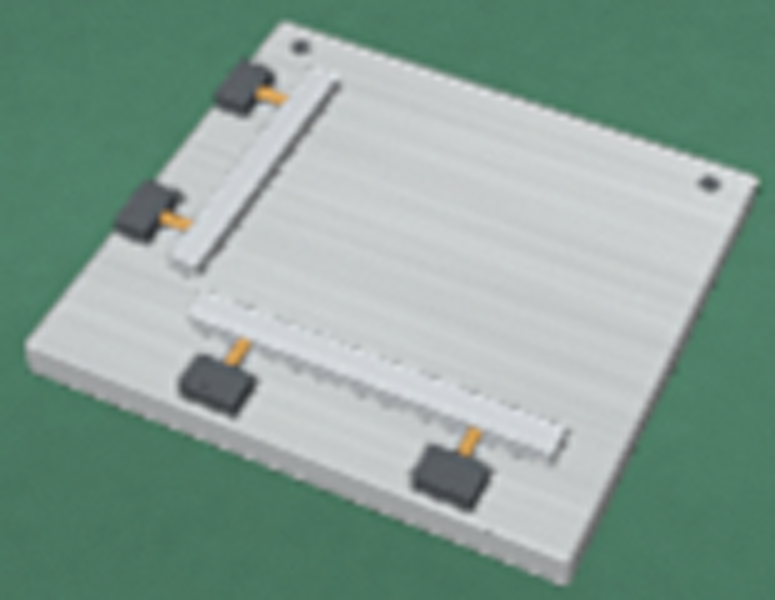

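Run:
```python
from h import *
f=lambda c,o,k,z:np.array([ray("top",o[0]+(x+.5)/k-.5,o[1]+(y+.5)/k-.5,z) for x,y in c])
b=f([(203,128),(358,118),(390,400),(230,408)],(270,145),10,.06)
p=f([(158,33),(538,105),(433,540),(38,460)],(65,150),5,.015)
for q in(b,p):
    print(q.mean(0)); e=[q[(i+1)%4]-q[i] for i in range(4)]
    for a in e: print(np.linalg.norm(a)*1000,np.degrees(np.arctan2(a[1],a[0])))
s=f([(208,150),(130,432)],(65,150),5,.015);print("long bar inner",s,np.degrees(np.arctan2(*(s[0]-s[1])[1::-1])))
```

```text
[ 0.58804377 -0.18496316  0.06      ]
34.4633064103836 -84.31529040532739
63.65761994483188 -173.47510156490392
35.049440788459826 94.69505016711383
63.04638901378064 6.0050950801894345
[0.5052829 0.2065292 0.015    ]
179.10173099675362 -99.12133204978565
200.54244555021947 170.58993861410443
178.9678293422433 80.34162764873896
198.8643345071193 -9.371653280557029
long bar inner [[0.56374279 0.25032956 0.015     ]
 [0.43519412 0.27202524 0.015     ]] -9.579764435722456
```

>>> drive_tool(motion="0 0 9.6 0 0 0 100; 0 0 9.6 0 0 0 100; 0 0 0 0 0 0 100", newtons=24)

```text
clock: 0.48
position: [0.2475, -0.5174, 0.2289]
ee_rot: [-0.002, 0.999, 0.051, -0.001]
contact_force: [-0.4, -0.4, -0.2]
width: 0.0851
```

```bash
cat >> h.py <<'E'
from rig import get_state
from scipy.spatial.transform import Rotation as Ro
def rel(target,yaw=None,up=True):
    s=get_state();q=s["ee_rot"];R=Ro.from_quat([q[1],q[2],q[3],q[0]])
    M=R.as_matrix();print("t",s["clock"],"pos",s["position"],"yaw",np.degrees(np.arctan2(M[1,0],M[0,0])),"z",M[:,2],"F",s["contact_force"],"w",s["width"])
    print("shift tool",M.T@(np.array(target)-s["position"]))
    if yaw is not None:
        G=Ro.from_euler("z",yaw,degrees=True)*Ro.from_euler("x",180,degrees=True)
        print("turn tool deg",np.degrees((R.inv()*G).as_rotvec()))
E
python3 -c "
from h import *
rel([.588,-.185,.13],6.2)"
```

```text
t 0.475 pos [ 0.24745884 -0.51741911  0.22889967] yaw 5.8541251381364265 z [-0.00163997  0.00486172 -0.99998684] F [-0.40086265 -0.37842932 -0.17849019] w 0.08512620375753421
shift tool [ 0.37278268 -0.29545517  0.09995602]
turn tool deg [-0.28688378  0.06419666 -0.34603688]
```

>>> drive_tool(motion="0 0 0 0.04 -0.032 0 100; 0 0 0 0.04 -0.032 0 100; 0 0 0 0.04 -0.032 0 100; 0 0 0 0.04 -0.032 0 100; 0 0 0 0.04 -0.032 0.01 100; 0 0 0 0.04 -0.032 0.01 100; 0 0 0 0.04 -0.032 0.02 100; 0 0 0 0.04 -0.032 0.02 100; 0 0 0 0.03 -0.025 0.02 100; 0 0 0 0 0 0 100")

```text
clock: 1.72
position: [0.573, -0.1903, 0.1452]
ee_rot: [-0.002, 0.998, 0.065, -0.001]
contact_force: [-0.1, -0.8, 0.1]
width: 0.0854
```

```bash
python3 -c "
from h import *
from rig import *
rel([.588,-.185,.13],6.2)
im,d=get_image('wrist')
cv2.imwrite('pics/w1.png',cv2.resize(im[:,:,::-1],(800,600)))
"
```

```text
t 1.725 pos [ 0.57303445 -0.19028846  0.14524456] yaw 7.456069909819925 z [-0.00154494  0.0036298  -0.99999222] F [-0.0537577  -0.7769309   0.13290843] w 0.08538761564666995
shift tool [ 0.01554143 -0.00324384  0.01524052]
turn tool deg [-0.21702573  0.06316638  1.25595281]
```

View pics/w1.png

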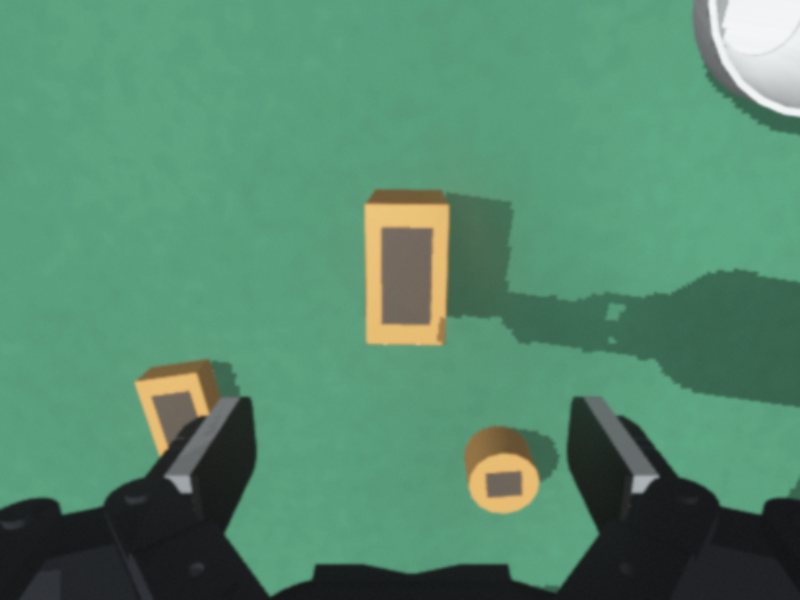

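```bash
cat >> h.py <<'E'
def wray(pts,z,s=None,k=.64):
    s=s or get_state();q=s["ee_rot"];M=np.eye(4);M[:3,:3]=Ro.from_quat([q[1],q[2],q[3],q[0]]).as_matrix();M[:3,3]=s["position"]
    m=camera_model("wrist");K=m["camera_matrix"];T=M@m["T_tool_cam"];r=[]
    for u,v in pts:
        u=(u+.5)*k-.5;v=(v+.5)*k-.5
        d=T[:3,:3]@np.array([(u-K[0,2])/K[0,0],-(v-K[1,2])/K[1,1],-1.]);o=T[:3,3]
        r.append(o+d*(z-o[2])/d[2])
    return np.array(r)
E
python3 -c "
from h import *
q=wray([(364,205),(449,205),(444,345),(366,345)],.06)
print(q,q.mean(0))
for i in range(4):
  a=q[(i+1)%4]-q[i];print(np.linalg.norm(a),np.degrees(np.arctan2(a[1],a[0])))
"
```

```text
[[ 0.61798939 -0.16504547  0.06      ]
 [ 0.62255845 -0.2006337   0.06      ]
 [ 0.55942903 -0.20776331  0.06      ]
 [ 0.55487929 -0.17238933  0.06      ]] [ 0.58871404 -0.18645795  0.06      ]
0.03588033661057955 -82.6839998257931
0.06353074004877667 -173.55652806317352
0.035665366681580025 97.32905148234983
0.06353595371196215 6.637418916432498
```

>>> drive_tool(motion="-0.2 0 0.8 0.016 -0.0025 0.03 100; 0 0 0 0 0 0.02 100; 0 0 0 0 0 0 100")

```text
clock: 2.15
position: [0.588, -0.1908, 0.0977]
ee_rot: [0.003, 0.998, 0.058, 0.001]
contact_force: [-0.3, 0.5, -0.2]
width: 0.0853
```

```bash
python3 -c "
from h import *
rel([.5884,-.1858,.015],6.6)
"
```

```text
t 2.15 pos [ 0.58796374 -0.19084594  0.09772875] yaw 6.6688383238469395 z [ 0.00242275 -0.00501539 -0.99998449] F [-0.2993928   0.46002046 -0.21782082] w 0.0852925021867211
shift tool [ 0.0008684  -0.00539646  0.08270322]
turn tool deg [ 0.30147519 -0.10468541  0.06856315]
```

>>> drive_tool(motion="0.2 0 0 0.001 -0.0055 0.02 100; 0 0 0 0 0 0 100; 0 0 0 0 0 0 100")

```text
clock: 2.52
position: [0.5894, -0.1892, 0.0822]
ee_rot: [0.003, 0.998, 0.058, 0.004]
contact_force: [0.5, -0.5, 0.0]
width: 0.0858
```

```bash
python3 -c "
from h import *
rel([.5884,-.1858,.015],6.6)
"
```

```text
t 2.525 pos [ 0.58940879 -0.18924172  0.08216572] yaw 6.611731177510639 z [ 0.00815041 -0.0055395  -0.99995144] F [ 0.48447082 -0.49742172  0.01737319] w 0.08582735501886651
shift tool [-0.00110674 -0.00396749  0.06713517]
turn tool deg [ 0.3690052  -0.42738293  0.01035478]
```

>>> drive_tool(motion="0.4 -0.4 0 -0.001 -0.004 0.02 100; 0 0 0 0 -0.001 0.02 100; 0 0 0 0 0 0.01 100; 0 0 0 0 0 0 100; 0 0 0 0 0 0 100")

```text
clock: 3.15
position: [0.5889, -0.1853, 0.0314]
ee_rot: [0.0, 0.998, 0.058, 0.001]
contact_force: [0.2, 0.2, 0.5]
width: 0.0855
```

```bash
python3 -c "
from h import *
rel([.5884,-.1858,.015],6.6)
"
```

```text
t 3.15 pos [ 0.58892411 -0.18532657  0.03144712] yaw 6.598114765197258 z [ 2.92926603e-03 -3.98414240e-04 -9.99995630e-01] F [0.15563339 0.16428416 0.53478182] w 0.08548872466721742
shift tool [-0.00062214  0.00039803  0.01644571]
turn tool deg [ 0.04196388 -0.16409953 -0.00194532]
```

>>> drive_tool(motion="0 0 0 0 0 0.012 100; 0 0 0 0 0 0.004 60; 0 0 0 0 0 0 35; 0 0 0 0 0 0 30; 0 0 0 0 0 0 30; 0 0 0 0 0 0 30", newtons=24)

```text
clock: 3.9
position: [0.5897, -0.1856, 0.0153]
ee_rot: [0.001, 0.998, 0.058, 0.002]
contact_force: [0.7, -0.0, -1.7]
width: 0.036
```

```bash
python3 -c "
from h import *
rel([.5884,-.1858,.015],6.6)
"
```

```text
t 3.9 pos [ 0.58965199 -0.18559418  0.01534555] yaw 6.600753049226523 z [ 0.00464631 -0.00113382 -0.99998856] F [ 6.53338231e-01 -6.28581385e-04 -1.67510276e+00] w 0.03597536965719131
shift tool [-1.26888764e-03  5.99762925e-05  3.39957842e-04]
turn tool deg [ 0.09513187 -0.2569834   0.0005397 ]
```

>>> drive_tool(motion="0 0 0 0 0 -0.01 30; 0 0 0 0 0 -0.03 30; 0 0 0 0 0 -0.04 30; 0 0 0 0 0 -0.03 30; 0 0 0 0 0 0 30; 0 0 0 0 0 0 30")

```text
clock: 4.65
position: [0.5882, -0.1851, 0.1293]
ee_rot: [0.0, 0.998, 0.058, 0.002]
contact_force: [0.8, 0.5, -1.7]
width: 0.0358
```

```bash
python3 -c "
from h import *
from rig import *
rel([.507,.212,.11],-9.5)
im,d=get_image('wrist')
cv2.imwrite('pics/w2.png',cv2.resize(im[:,:,::-1],(800,600)))
"
```

```text
t 4.65 pos [ 0.58820521 -0.18508755  0.12933082] yaw 6.60367440835618 z [ 3.26411692e-03 -5.51972487e-04 -9.99994520e-01] F [ 0.81404135  0.49182444 -1.70475235] w 0.035793697548099246
shift tool [-0.03506232 -0.40380927  0.01884647]
turn tool deg [ 0.02697774 -0.18837944 16.10357554]
```

View pics/w2.png

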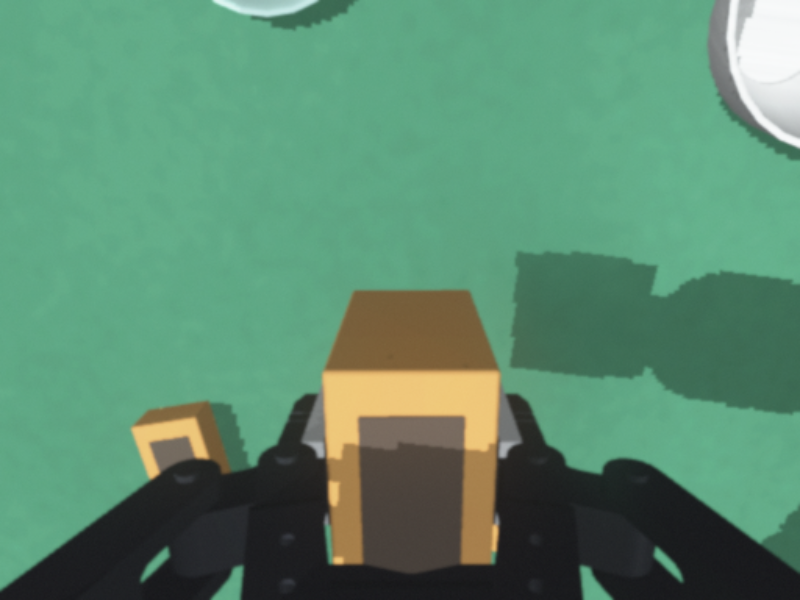

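>>> drive_tool(motion="0 0 1 -0.004 -0.02 0 30; 0 0 1.6 -0.009 -0.038 0 30; 0 0 1.7 -0.009 -0.038 0 30; 0 0 1.7 -0.009 -0.038 0 30; 0 0 1.7 -0.009 -0.038 0 30; 0 0 1.7 -0.009 -0.038 0 30; 0 0 1.7 -0.009 -0.038 0 30; 0 0 1.7 -0.009 -0.038 0 30; 0 0 1.7 -0.009 -0.038 0 30; 0 0 1.6 -0.009 -0.038 0 30; 0 0 0 -0.004 -0.02 0 30; 0 0 0 0 0 0 30")

```text
clock: 6.2
position: [0.4966, 0.2086, 0.1111]
ee_rot: [0.001, 0.996, -0.089, -0.015]
contact_force: [0.5, -0.9, -0.7]
width: 0.0356
```

```bash
python3 -c "
from h import *
rel([.507,.212,.11],-9.5)
"
```

```text
t 6.2 pos [0.4965588  0.20858929 0.11107723] yaw -10.200961075393469 z [-2.90743513e-02  6.19345576e-04 -9.99577060e-01] F [ 0.50937733 -0.90873515 -0.7475734 ] w 0.035584491193282615
shift tool [ 0.00969906 -0.00520952  0.00077532]
turn tool deg [ 0.25000789  1.64760054 -0.69717552]
```

>>> drive_tool(motion="0.25 1.65 -0.7 0.0097 -0.0052 0.01 30; 0 0 0 0 0 0 30; 0 0 0 0 0 0 30")

```text
clock: 6.58
position: [0.5051, 0.2096, 0.0982]
ee_rot: [0.002, 0.997, -0.083, -0.002]
contact_force: [-0.5, 0.2, -1.4]
width: 0.0358
```

```bash
python3 -c "
from h import *
from rig import *
rel([.507,.212,.032],-9.5)
im,d=get_image('wrist')
cv2.imwrite('pics/w3.png',cv2.resize(im[:,:,::-1],(800,600)))
im,d=get_image('side')
cv2.imwrite('pics/s3.png',cv2.resize(im[180:384,130:386,::-1],None,fx=3,fy=3,interpolation=cv2.INTER_CUBIC))
"
```

```text
t 6.575 pos [0.50508406 0.20963227 0.09820295] yaw -9.505070945873474 z [-0.0052204  -0.00312076 -0.9999815 ] F [-0.54383987  0.19816682 -1.41969081] w 0.03575732407967888
shift tool [ 0.00180537 -0.0029124   0.06618434]
turn tool deg [ 0.22573289  0.26548585 -0.00454794]
```

View pics/w3.png

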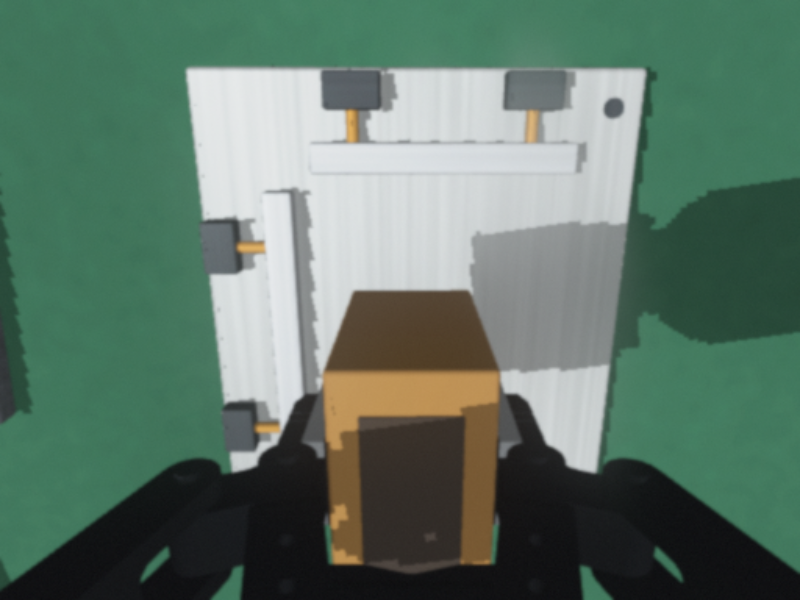

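View pics/s3.png

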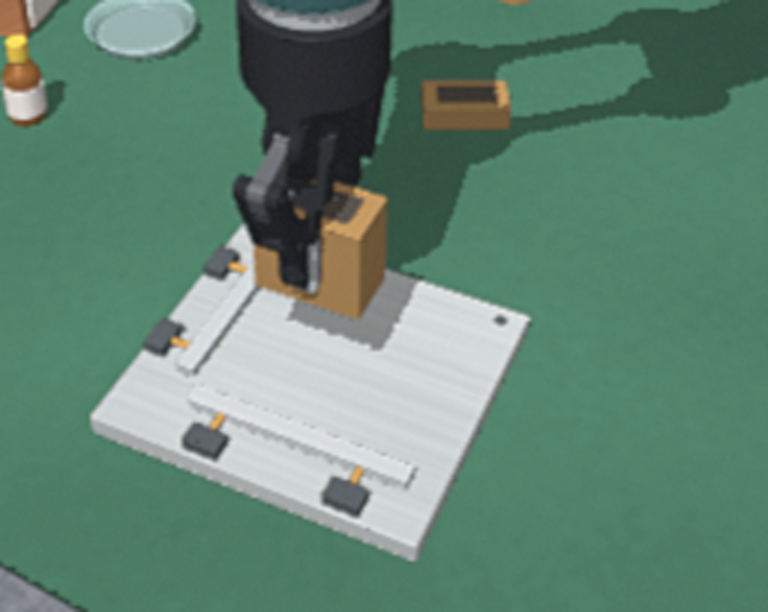

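```bash
python3 -c "
from h import *
q=wray([(312,173),(577,174),(293,192),(302,380)],.024)
p=wray([(188,68),(645,68)],.015)
c,s=np.cos(np.radians(-9.5)),np.sin(np.radians(-9.5))
R=np.array([[c,-s],[s,c]])
o=[.5054,.207]
print((q[:,:2]-o)@R*1000,(p[:,:2]-o)@R*1000)
print('tcp',(get_state()['position'][:2]-o)@R*1000)
"
```

```text
[[ 61.30577005  42.18841931]
 [ 60.77349466 -62.07864229]
 [ 53.96242492  50.1369521 ]
 [-28.0609975   51.66139323]] [[100.31696728  89.4218198 ]
 [100.2129018  -87.5738941 ]]
tcp [-0.60258823  2.68707534]
```

>>> drive_tool(motion="0.2 0.25 0 0.001 -0.002 0.02 30; 0 0 0 0 0 0.02 30; 0 0 0 0 0 0.01 30; 0 0 0 0 0 0 30; 0 0 0 0 0 0 30")

```text
clock: 7.3
position: [0.5086, 0.2106, 0.0497]
ee_rot: [-0.001, 0.996, -0.084, 0.002]
contact_force: [-0.0, -0.4, -1.7]
width: 0.0357
```

```bash
python3 -c "
from h import *
rel([.507,.212,.0303],-9.5)
"
```

```text
t 7.3 pos [0.50855345 0.21059141 0.04968523] yaw -9.634340304125923 z [ 4.58163581e-03  9.46849526e-04 -9.99989056e-01] F [-0.0172645  -0.38322936 -1.73718583] w 0.035745681348448605
shift tool [-0.00185175 -0.00109579  0.01937923]
turn tool deg [-0.09712573 -0.24984179 -0.13412776]
```

>>> drive_tool(motion="0 -0.2 -0.1 0 0 0.01 30; 0 0 0 0 0 0.005 30; 0 0 0 0 0 0 30; 0 0 0 0 0 0 30")

```text
clock: 7.8
position: [0.5094, 0.2109, 0.0348]
ee_rot: [-0.001, 0.997, -0.083, 0.001]
contact_force: [-0.3, 0.0, -1.8]
width: 0.0355
```

```bash
python3 -c "
from h import *
rel([.507,.212,.0303],-9.5)
"
```

```text
t 7.8 pos [0.50944518 0.21087208 0.03476782] yaw -9.527979419845968 z [ 0.0030136   0.00215371 -0.99999314] F [-0.32272281  0.01030703 -1.83635884] w 0.03553943251475663
shift tool [-0.00260983 -0.00069591  0.00446285]
turn tool deg [-0.15024089 -0.14989586 -0.02778286]
```

>>> drive_tool(motion="-0.1 -0.1 0 0 0 0.003 30; 0 0 0 0 0 0.001 30; 0 0 0 0 0 0 30")

```text
clock: 8.18
position: [0.5096, 0.211, 0.0307]
ee_rot: [-0.0, 0.997, -0.083, 0.001]
contact_force: [-0.0, 0.1, -1.7]
width: 0.0356
```

>>> drive_tool(motion="0 0 0 0 0 0.001 30; 0 0 0 0 0 0 30")

```text
clock: 8.43
position: [0.51, 0.2111, 0.0305]
ee_rot: [-0.001, 0.997, -0.083, 0.001]
contact_force: [-0.2, -0.7, -1.3]
width: 0.0356
```

```bash
python3 -c "
from h import *
rel([.507,.212,.0303],-9.5)
"
```

```text
t 8.425 pos [0.50999231 0.21109741 0.03050423] yaw -9.517259658348665 z [ 2.35828987e-03  9.92151949e-04 -9.99996727e-01] F [-0.20371356 -0.66047615 -1.33329437] w 0.035609020772261364
shift tool [-0.0031008  -0.00039514  0.00019807]
turn tool deg [-0.0783864  -0.12387304 -0.0171749 ]
```

>>> drive_tool(motion="0 0 0 0 0 0.001 30; 0 0 0 0 0 0.001 30")

```text
clock: 8.68
position: [0.5105, 0.2113, 0.0303]
ee_rot: [-0.001, 0.997, -0.083, 0.002]
contact_force: [-1.1, 0.8, 8.4]
width: 0.0359
```

>>> drive_tool(motion="0 0 0 0 0 0.002 30; 0 0 0 0 0 0.002 30")

```text
clock: 8.93
position: [0.5112, 0.2114, 0.0302]
ee_rot: [-0.001, 0.997, -0.083, 0.003]
contact_force: [-3.4, -0.8, 14.3]
width: 0.0358
```

```bash
cat >> h.py <<'E'
c,s_=np.cos(np.radians(-9.5)),np.sin(np.radians(-9.5))
RP=np.array([[c,-s_],[s_,c]]);OP=np.array([.5058,.2078])
def st():
    s=get_state();q=s["ee_rot"];R=Ro.from_quat([q[1],q[2],q[3],q[0]]);G=Ro.from_euler("z",-9.5,degrees=True)*Ro.from_euler("x",180,degrees=True)
    f=s["contact_force"]
    print("t",s["clock"],"tcp plate mm",(s["position"][:2]-OP)@RP*1000,"z",s["position"][2]*1000,"F plate",f[:2]@RP,f[2],"turn",np.degrees((R.inv()*G).as_rotvec()),"w",s["width"])
E
python3 -c "
from h import *
st()
"
```

```text
t 8.925 tcp plate mm [4.72605168 4.48720109] z 30.24137194720426 F plate [-3.24892458 -1.369221  ] 14.303370040986024 turn [-0.15536312 -0.34970402  0.01224341] w 0.03576327676248253
```

>>> drive_tool(motion="-0.1 -0.3 0 0.002 -0.003 0.0002 30; 0 0 0 0.003 -0.004 0.0004 30; 0 0 0 0.003 -0.004 0.0005 30; 0 0 0 0.003 -0.004 0.0005 30; 0 0 0 0 0 0.0005 30")

```text
clock: 9.55
position: [0.5272, 0.2256, 0.0302]
ee_rot: [-0.001, 0.997, -0.083, 0.002]
contact_force: [-0.8, 0.6, 5.6]
width: 0.0358
```

```bash
python3 -c "
from h import *
st()
"
```

```text
t 9.55 tcp plate mm [18.20282178 21.14041352] z 30.248042578547196 F plate [-0.85458505  0.43241656] 5.610289380389542 turn [-0.12670043 -0.26795145  0.02963402] w 0.03575354952585691
```

>>> drive_tool(motion="0 0 0 0.001 -0.003 0.0005 30; 0 0 0 0.001 -0.003 0.0005 30; 0 0 0 0.001 -0.002 0.0005 30; 0 0 0 0 0 0.0005 30")

```text
clock: 10.05
position: [0.5329, 0.2331, 0.0302]
ee_rot: [-0.0, 0.997, -0.082, 0.003]
contact_force: [-1.1, -0.6, 5.6]
width: 0.0357
```

```bash
python3 -c "
from h import *
st()
"
```

```text
t 10.05 tcp plate mm [22.52983705 29.4238639 ] z 30.242271075426807 F plate [-0.97907939 -0.7568978 ] 5.606924671277578 turn [-0.05822068 -0.35215598  0.10166511] w 0.03569121093319095
```

>>> drive_tool(motion="0 -0.3 0.1 0 -0.002 0.0005 30; 0 -0.2 0 0 -0.002 0.0005 30; 0 0 0 0 -0.001 0.0005 30; 0 0 0 0 -0.001 0.0005 30")

```text
clock: 10.55
position: [0.5348, 0.237, 0.0304]
ee_rot: [0.002, 0.997, -0.082, -0.001]
contact_force: [-3.1, -3.7, 7.4]
width: 0.0358
```

```bash
python3 -c "
from h import *
st()
"
```

```text
t 10.55 tcp plate mm [23.81172651 33.59277658] z 30.361958921350777 F plate [-2.47515774 -4.16094035] 7.404974002734597 turn [0.20973249 0.05952277 0.11543955] w 0.035787941953446256
```

>>> drive_tool(motion="0.2 0 0.1 0.002 -0.001 0.0005 30; 0 0 0 0.002 -0.001 0.0005 30; 0 0 0 0.001 -0.001 0.0005 30; 0 0 0 0.001 -0.001 0.0005 30")

```text
clock: 11.05
position: [0.5388, 0.2371, 0.0305]
ee_rot: [0.003, 0.997, -0.082, -0.003]
contact_force: [-4.1, -3.2, 8.0]
width: 0.0354
```

```bash
python3 -c "
from h import *
st()
"
```

```text
t 11.05 tcp plate mm [27.73249357 34.39713043] z 30.51470215808553 F plate [-3.5483615  -3.79020565] 8.00542760940079 turn [0.40616127 0.3378758  0.10536158] w 0.0353540776484711
```

```bash
python3 -c "
from h import *
from rig import *
im,d=get_image('wrist')
cv2.imwrite('pics/w4.png',cv2.resize(im[:,:,::-1],(800,600)))
im,d=get_image('side')
cv2.imwrite('pics/s4.png',cv2.resize(im[200:370,150:320,::-1],None,fx=3.5,fy=3.5,interpolation=cv2.INTER_CUBIC))
st()
"
```

```text
t 11.15 tcp plate mm [27.86074931 34.45432777] z 30.50407474309336 F plate [-3.09035607 -3.16592691] 8.348325319765959 turn [0.40274739 0.32454323 0.11049787] w 0.03593810621424747
```

View pics/w4.png

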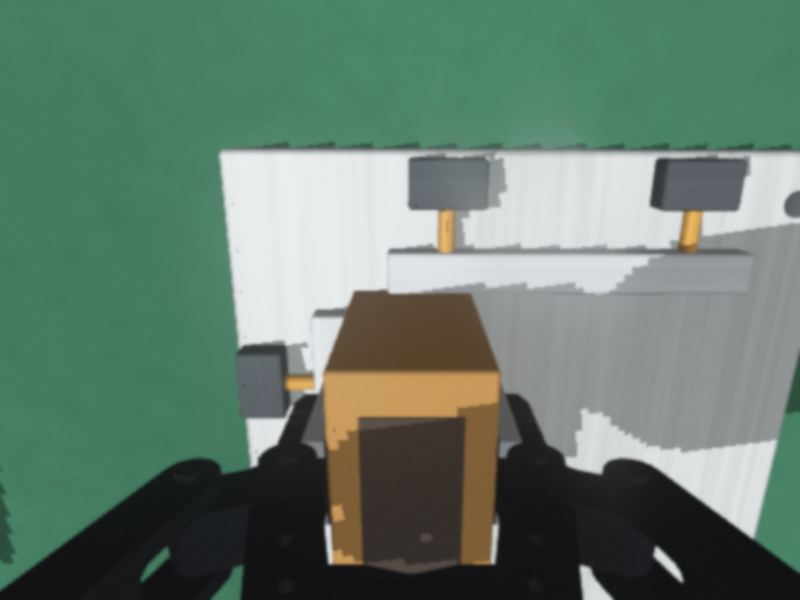

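View pics/s4.png

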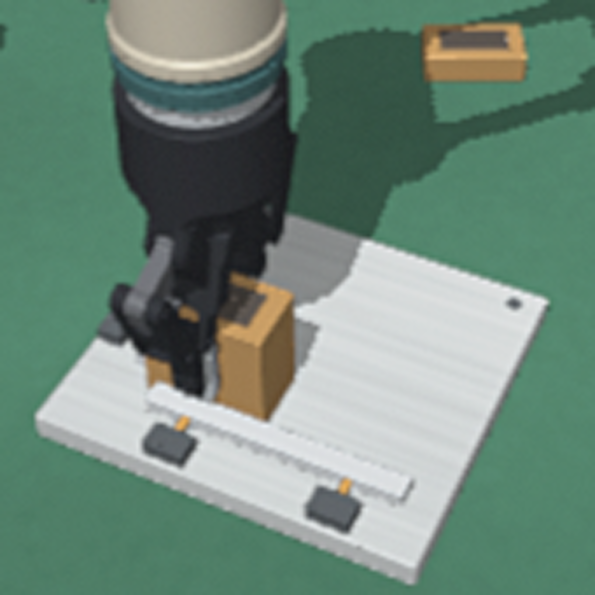

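>>> drive_tool(motion="0.3 0.3 0.1 0.002 -0.0015 0.0005 30; 0.2 0.2 0 0.002 -0.0015 0.0005 30; 0 0 0 0.002 -0.0012 0.0005 30; 0 0 0 0.001 -0.001 0.0005 30")

```text
clock: 11.65
position: [0.5412, 0.2374, 0.0305]
ee_rot: [0.004, 0.997, -0.082, -0.004]
contact_force: [-3.8, -2.7, 8.1]
width: 0.0355
```

```bash
python3 -c "
from h import *
st()
"
```

```text
t 11.65 tcp plate mm [30.03277762 35.00675154] z 30.5450486811808 F plate [-3.29394592 -3.28106688] 8.058514797803051 turn [0.46090136 0.3977729  0.10824996] w 0.035527982230935735
```

>>> drive_tool(motion="0.8 0.7 0.1 0.002 -0.0018 0.001 30; 0.8 0.7 0.1 0.002 -0.0018 0.001 30; 0.8 0.7 0 0.002 -0.0015 0.001 30; 0.6 0.5 0 0.001 -0.001 0.001 30")

```text
clock: 12.15
position: [0.5423, 0.2372, 0.0303]
ee_rot: [-0.015, 0.996, -0.082, 0.015]
contact_force: [-4.0, -3.5, 12.5]
width: 0.0356
```

```bash
python3 -c "
from h import *
st()
"
```

```text
t 12.15 tcp plate mm [31.18540968 35.00152946] z 30.329072736236895 F plate [-3.31261869 -4.15293816] 12.482026610536957 turn [-1.85165753 -1.55969335  0.10308963] w 0.03564922008560865
```

>>> drive_tool(motion="-1 -0.8 0.1 0.001 -0.001 0.0007 30; -0.8 -0.7 0 0.001 -0.001 0.0007 30; 0 0 0 0.001 -0.001 0.0007 30")

```text
clock: 12.52
position: [0.5424, 0.2372, 0.0304]
ee_rot: [0.003, 0.997, -0.082, -0.003]
contact_force: [-5.2, -5.1, 10.5]
width: 0.0358
```

```bash
python3 -c "
from h import *
st()
from rig import *
im,d=get_image('wrist')
cv2.imwrite('pics/w5.png',cv2.resize(im[:,:,::-1],(800,600)))
im,d=get_image('side')
cv2.imwrite('pics/s5.png',cv2.resize(im[240:360,160:290,::-1],None,fx=5,fy=5,interpolation=cv2.INTER_CUBIC))
st()
"
```

```text
t 12.525 tcp plate mm [31.28099706 35.00280966] z 30.43885866151299 F plate [-4.32309066 -5.90200306] 10.47559466897597 turn [0.33788562 0.29168325 0.06791865] w 0.035845332229333025
t 12.625 tcp plate mm [31.26399402 34.98849481] z 30.421190087275285 F plate [-3.48506053 -2.54451817] 9.678441960434375 turn [0.32327558 0.28257382 0.05811828] w 0.03587597054748577
```

View pics/w5.png

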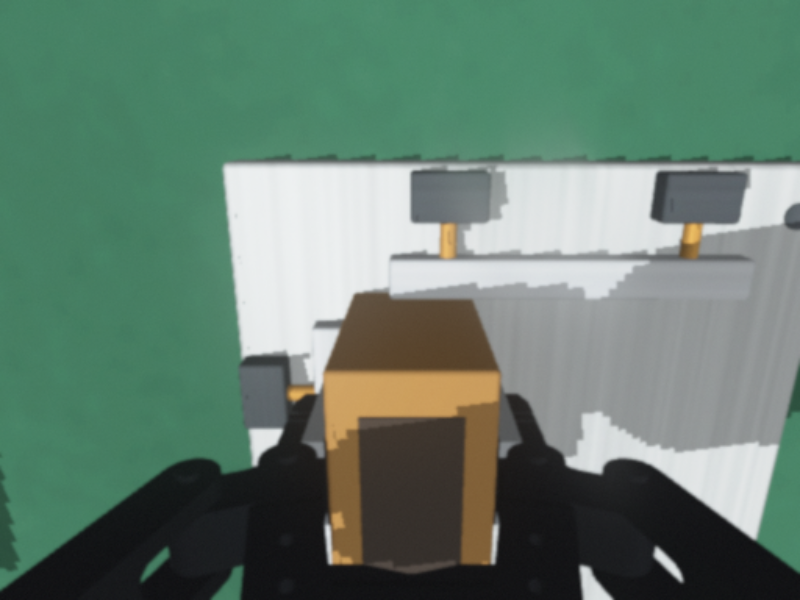

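View pics/s5.png

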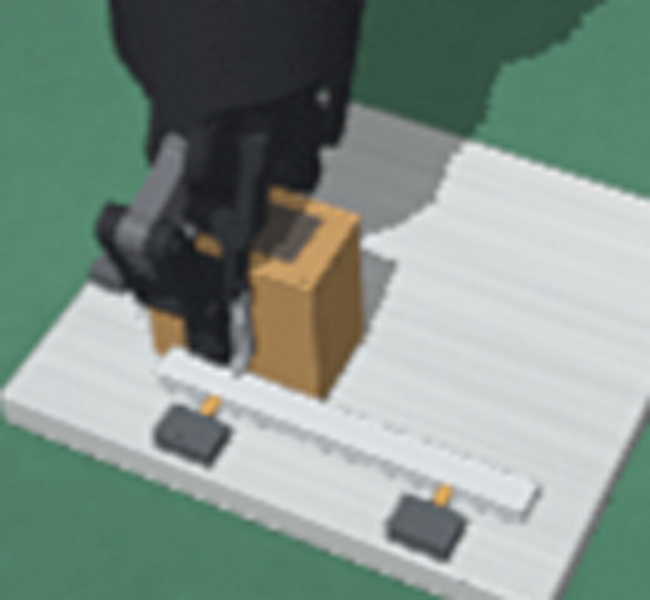

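>>> drive_tool(motion="0.2 0.2 0.05 0.002 -0.002 0.0008 30; 0.1 0.1 0 0.002 -0.002 0.0008 30; 0.1 0.1 0 0.0015 -0.0015 0.0008 30; 0 0 0 0.001 -0.0012 0.0008 30")

```text
clock: 13.12
position: [0.5427, 0.2373, 0.0306]
ee_rot: [0.006, 0.997, -0.082, -0.006]
contact_force: [-4.8, -3.8, 10.8]
width: 0.0354
```

```bash
python3 -c "
from h import *
st()
"
```

```text
t 13.125 tcp plate mm [31.53352993 35.22406662] z 30.633272077028106 F plate [-4.14028097 -4.57552985] 10.762051147490832 turn [0.68154949 0.58884364 0.14291178] w 0.035430365239114074
```

>>> drive_tool(motion="0.6 0.5 0.1 0.002 -0.002 0.0008 30; 0.4 0.4 0.05 0.003 -0.0025 0.0008 30; 0.3 0.3 0 0.003 -0.0025 0.0008 30")

```text
clock: 13.5
position: [0.5433, 0.2377, 0.0304]
ee_rot: [0.001, 0.997, -0.082, -0.002]
contact_force: [-8.0, -6.6, 15.7]
width: 0.0357
```

```bash
python3 -c "
from h import *
st()
"
```

```text
t 13.5 tcp plate mm [32.01444967 35.66408994] z 30.3789339620486 F plate [-6.77945882 -7.81185163] 15.70727290277681 turn [0.14410006 0.2445281  0.11784084] w 0.03573771134102868
```

>>> drive_tool(motion="0.3 0.3 0.1 0.0025 -0.002 0.0005 30; 0.2 0.2 0 0.0025 -0.002 0.0005 30")

```text
clock: 13.75
position: [0.5433, 0.2377, 0.0304]
ee_rot: [0.001, 0.997, -0.082, -0.003]
contact_force: [-7.0, -5.4, 11.2]
width: 0.0361
```

```bash
python3 -c "
from h import *
st()
from rig import *
im,d=get_image('wrist')
cv2.imwrite('pics/w6.png',im[80:330,130:500,::-1].repeat(2,0).repeat(2,1))
np.savez('w6.npz',im=im,d=d)
im,d=get_image('side')
cv2.imwrite('pics/s6.png',cv2.resize(im[240:360,160:290,::-1],None,fx=5,fy=5,interpolation=cv2.INTER_CUBIC))
st()
"
```

```text
t 13.75 tcp plate mm [32.02955006 35.66486555] z 30.412242289488592 F plate [-5.99647113 -6.45058457] 11.244228686296262 turn [0.10308568 0.30377911 0.08368875] w 0.0360501221600405
t 13.85 tcp plate mm [32.0133292  35.66529676] z 30.43748151039445 F plate [-6.56794625 -5.94699657] 12.071223248614128 turn [0.10790745 0.31007603 0.0857226 ] w 0.03550591325314993
```

View pics/w6.png

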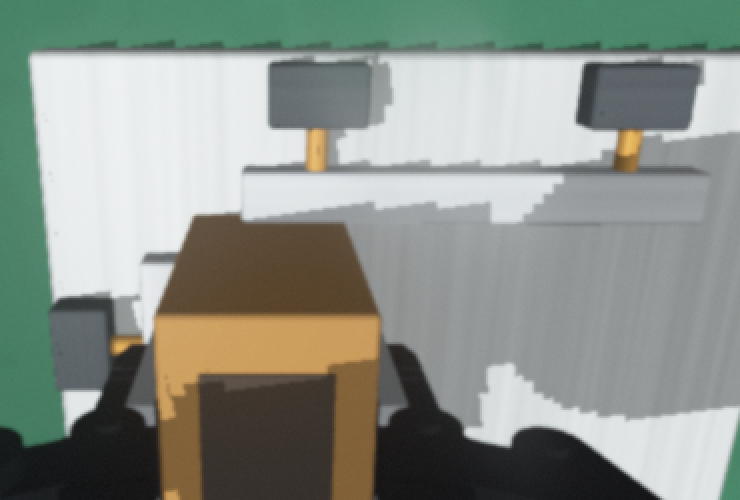

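View pics/s6.png

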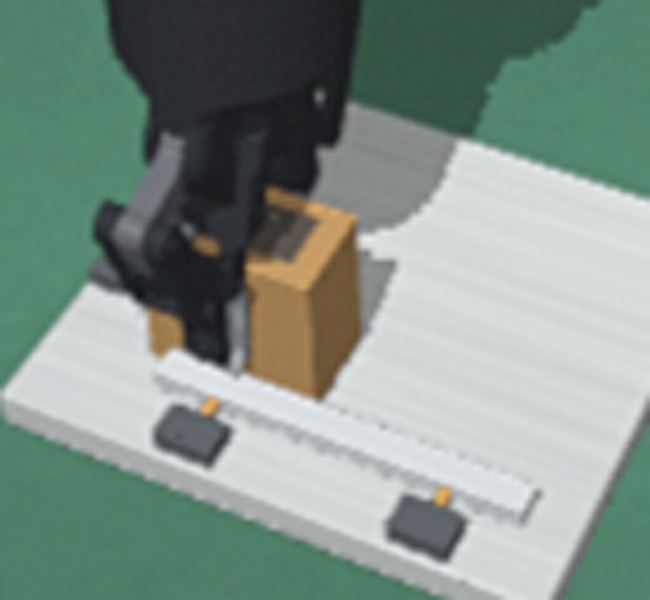

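```bash
python3 -c "
from h import *
f=lambda p,z:(wray([(130+x/2,80+y/2) for x,y in p],z,k=1)[:,:2]-OP)@RP*1000
e=f([(33,53),(500,52)],.015);print('plate edge',e)
print('left edge',f([(40,150),(58,400)],.015))
print('far bar inner',f([(300,220),(690,222)],.024), 'outer',f([(300,171),(690,173)],.024))
print('side bar outer/end',f([(143,258),(141,300)],.024), 'block L', f([(52,310),(113,310)],.024))
"
```

```text
plate edge [[ 99.85298347  88.40546422]
 [100.10780115 -15.50873116]]
left edge [[77.98031784 89.0043227 ]
 [11.82416766 90.82638152]]
far bar inner [[ 63.74866787  28.92442506]
 [ 63.24118483 -59.46266997]] outer [[ 75.08382714  29.09942442]
 [ 74.61759822 -57.33772258]]
side bar outer/end [[54.62106505 64.86910419]
 [44.1334622  65.89741129]] block L [[41.59150067 86.97661095]
 [41.57966218 72.62614502]]
```

>>> drive_tool(motion="0.3 0.5 0.1 0.0035 -0.003 0.0006 30; 0.3 0.4 0.05 0.0035 -0.003 0.0006 30; 0.3 0.4 0 0.0035 -0.003 0.0006 30")

```text
clock: 14.22
position: [0.5438, 0.2381, 0.0304]
ee_rot: [0.002, 0.997, -0.082, -0.002]
contact_force: [-8.6, -6.4, 15.3]
width: 0.0358
```

```bash
python3 -c "
from h import *
st()
"
```

```text
t 14.225 tcp plate mm [32.44315475 36.105957  ] z 30.36233466761068 F plate [-7.4687653  -7.69050465] 15.276449025558584 turn [0.21049518 0.16359822 0.09555459] w 0.035832690817887085
```

>>> drive_tool(motion="0.4 0.4 0.1 0.0035 -0.003 0.0005 30; 0.3 0.3 0 0.0035 -0.003 0.0005 30")

```text
clock: 14.48
position: [0.5438, 0.2381, 0.0304]
ee_rot: [0.002, 0.997, -0.082, -0.002]
contact_force: [-8.5, -7.3, 14.5]
width: 0.036
```

```bash
python3 -c "
from h import *
st()
from rig import *
im,d=get_image('wrist');np.savez('w7.npz',im=im,d=d)
cv2.imwrite('pics/w7.png',im[80:330,130:500,::-1].repeat(2,0).repeat(2,1))
im,d=get_image('side');np.savez('s7.npz',im=im,d=d)
cv2.imwrite('pics/s7.png',cv2.resize(im[240:360,160:290,::-1],None,fx=5,fy=5,interpolation=cv2.INTER_CUBIC))
im,d=get_image('top')
cv2.imwrite('pics/t7.png',cv2.resize(im[150:265,65:180,::-1],None,fx=5,fy=5,interpolation=cv2.INTER_CUBIC))
st()
"
```

```text
t 14.475 tcp plate mm [32.49419296 36.17451257] z 30.38432418728907 F plate [-7.12380642 -8.64198209] 14.466818932344111 turn [0.19723216 0.25550684 0.10802339] w 0.035951837541461376
t 14.625 tcp plate mm [32.51833404 36.18414262] z 30.387543315466257 F plate [-6.82587975 -7.6659103 ] 15.046497207931578 turn [0.19536831 0.25473906 0.10262795] w 0.03569283704772465
```

View pics/w7.png

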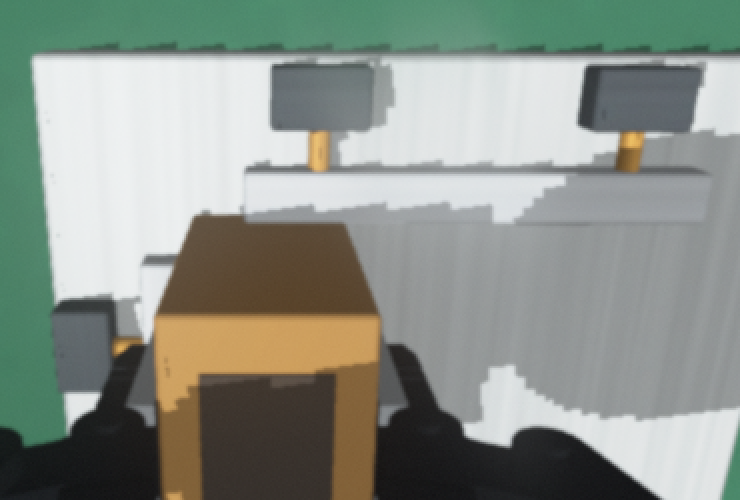

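View pics/s7.png

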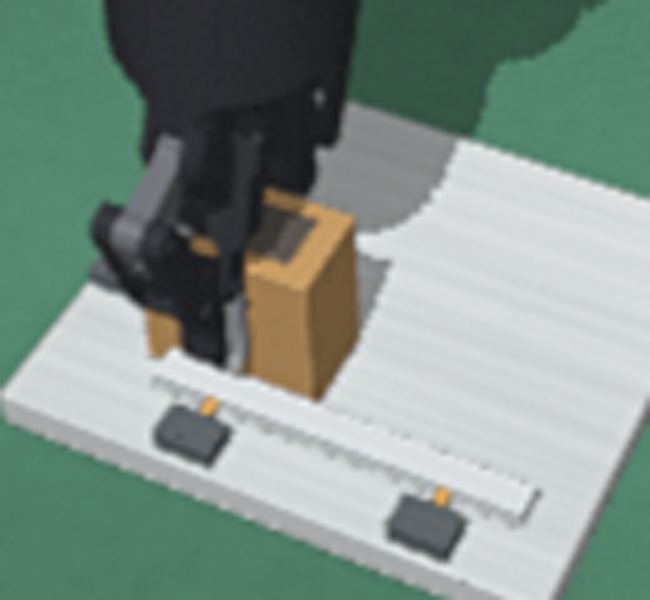

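View pics/t7.png

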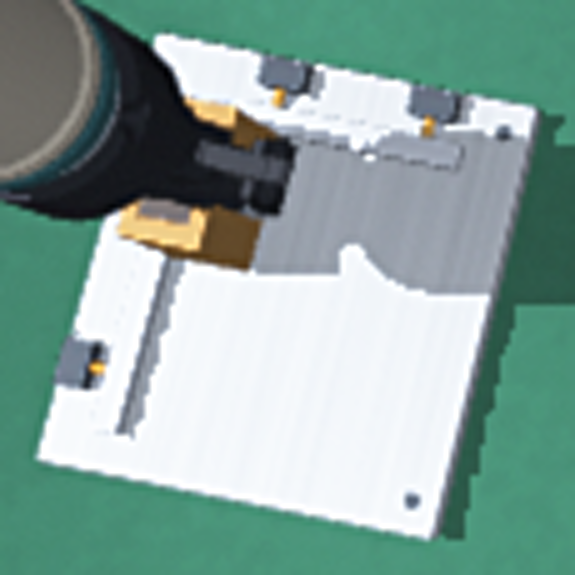

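```bash
python3 -c "
from rig import *
print(sign_off())
from h import *
st()"
```

```text
the job is handed in; nothing more can be done
None
the job is handed in; nothing more can be done
```

The block is in the corner, flat on the plate and still held against both sprung bars. I handed the job in at about 14.6 s of the 53 s allowed.

**What I did:** I gripped the block across its 36 mm width with the grip set to 24 N. I set it down flat on the open part of the plate, about 25 mm clear of both bars. I then slid it against the longer bar, and along that bar into the shorter one.

**Last checks before handing in:**
- **Travel:** I put both bars at about 3.5–4 mm back. For the longer bar, the finger position gave about 4 mm, the top camera 3.6 mm, and an earlier wrist image about 3–3.5 mm. For the shorter bar, the wrist image taken just before the final push gave about 3 mm, and I put the final push at 3–4 mm by eye from the top camera.
- **Push:** the last reading was 6.8 N on the shorter bar and 7.7 N on the longer, including some friction. Downward force was about 15 N, more than I meant to use. None of these changed noticeably while the last pictures were taken.
- **Flatness and yaw:** the tool was 0.2–0.25° off level and 0.1° off the yaw I measured for the plate. The finger height was within 0.15 mm of its value when the block was first set down.

**What went wrong or disagreed:**
- **Tilt while pressing:** a levelling correction I made overshot, so the tool was briefly about 2.4° off level. I corrected it straight away.
- **Plate yaw:** one plate edge seen by the wrist camera suggested a yaw error of 1–1.5°. The other edges and the top camera did not show it, so I did not act on it.
- **Bystanders:** I did not measure them again. The slab looked unmoved in the side view while I was placing the block, and the carry passed well above it.

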